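Pack the goldsmith's polishing tray, bars with their own wheels

ROBOT

A 6-joint arm with a two-finger parallel gripper is mounted at the origin on the work surface. World frame = base frame: x ahead of the robot, y to its left, z up, the work surface at z = 0. Lengths are in m, angles in rad, forces in N, time in s.
With the tool pointing down it reaches from about 0.35 to 0.775 m from the base axis. Payload 7.3 kg.
Tool frame: the origin (TCP) lies on the centre line of the jaws, within the pads' length; the fingertips stand tip_reach ahead of it and the grasp point (between the pads) lies 6 mm ahead of it (tip_reach is the distance from the TCP to the fingertips, in m); x points along the fingers, y is the direction in which the jaws open and shut, and the axes are right-handed (so a half turn about x gives the same grasp; the last joint's range is limited). The gripper opens to 92 mm and grips with 3 to 60 N. Pads are 19 mm wide; open, the fingers measure 130 mm over their backs; the gripper's body (75 mm by 190 mm) begins 47 mm behind the grasp point.
Start: joints at [1.144, 0.342, 1.524, -0, 1.275, -0.146], TCP at [0.145, 0.504, 0.252] pointing down, gripper open.
Joint ranges: [-2.53, 2.53], [-0.77, 2.02], [0.04, 2.7], [-1, 4.14], [0.28, 2.66], [-3.11, 3.11]. Speed limits (rad/s): [2.57, 2.57, 3.14, 3.14, 3.14, 3.14].

INTERFACE

Orientations are given as [roll, pitch, yaw] about the fixed x, y, z axes, in that order (R = Rz(yaw) Ry(pitch) Rx(roll)).
In Python, from cell import observe, read_camera, get_calibration, hand_in, tip_reach gives the robot as it stands. The module is installed in compiled form; this text tells all that it offers.
- The arm moves only by the shell command python3 -m crank 'ROWS' [FORCE]. ROWS is JSON, a list of rows, each an object of numbers: "fingers": the opening, from -1 (shut) to 1 (fully open); "tx", "ty", "tz": the shift along the tool's x, y, z in units of 40 mm (1.0 is 40 mm); "roll": the turn about the tool's x in units of 10 degrees (1.0 is 10 degrees). In form: [{"fingers": .., "tx": .., "ty": .., "tz": .., "roll": ..}, ...]. A call has exactly 8 rows; each row is the pose to reach, as a shift and turn from the pose commanded when the call began, along the tool's axes at that moment; what a row does not reach only later rows make up. A row lasts 1/8 s, in which the tool goes at most 62.5 mm and 10.7 degrees, less where a joint would pass 70% of its speed; a pose out of reach is approached as far as the arm can. A call with a gripper value outside its range is refused whole. The fingers move at their own pace and stop on an object; FORCE is the grip in N (left out, the last holds). Time passes only in rows, so rows that repeat a pose let the fingers close, or fill a call up. It gives the time, the measured TCP pose, the force and the opening at its end, in the units of the state.
- observe(): the state, without advancing time (a new reading comes with each control period).
- read_camera(name): name is "side" or "top"; returns (picture, depth): 400x640x3 uint8, red, green, blue; 400x640 float32, m along the optical axis (not along the pixel's ray), 0 where there is no reading.
- get_calibration(name): a dict with "vertical_fov" (degrees; the focal length in pixels is half the picture's height over the tangent of half this angle, whatever the lens; pixels are square), "cx", "cy" (the principal point, pixels), "dist_coeffs" ([k1, k2, p1, p2, k3] as OpenCV has them; the pictures are not rectified), "pose" (4x4, takes a point from camera to world coordinates). Camera axes: x right, y down, z forward; pixel columns grow to the right and rows downward; lengths in m; the calibration is good to about 2 mm. A picture is of the moment at which its call begins. get_calibration takes no time and is no camera call.
- hand_in(): hands the job in, once; it reports no verdict.
The state is a dict: "time": time; "qpos": joint angles; "qvel": joint speeds; "joint_efforts": joint torques, N m; "tool_pos": TCP position; "tool_rot": TCP orientation; "contact_force": force on the tool from outside, world axes, zero at the start; "torque": the same for the moment, N m; "opening": finger opening in m.
Only numpy, scipy, OpenCV 4.12 (cv2) and the standard library are available. Lean on these libraries where they do the work, as an engineer would, in place of code of your own. Each camera call takes 0.05 s, during which the arm holds its last target. There are 200 camera calls.

TASK

Pack the polishing tray: put the brown bar of compound and the bristle wheel in the brown liner, and the red bar and the white felt wheel in the red liner, each bar in the smaller compartment on the robot's side and each wheel in the larger one, lying flat on the floor. Set them down, do not let them fall: the bars chip. The green bar and the grey grinding wheel are not for precious metal, so leave them where they lie.

Things in the scene. Friction and masses are not known exactly. Their poses are not given: they have to be found in the camera images.
- brown_bar_c (a point): Dark brown bar of polishing compound lying flat on the bench, 30 mm wide (x), 88 mm long (y), 30 mm high, about 150 g, with a narrow band of plain card-coloured paper towards its -y end. The point is its centre, 15 mm above its underside; y along its length, z up. Goes in the brown liner.
- red_bar_c (a point): Red bar of polishing compound lying flat on the bench, 30 mm wide (x), 88 mm long (y), 30 mm high, about 150 g, with a narrow band of plain card-coloured paper towards its -y end. The point is its centre, 15 mm above its underside; y along its length, z up. Goes in the red liner.
- green_bar_c (a point): Green bar of polishing compound lying flat on the bench, 30 mm wide (x), 88 mm long (y), 30 mm high, about 150 g, with a narrow band of plain card-coloured paper towards its -y end. The point is its centre, 15 mm above its underside; y along its length, z up. A look-alike: stays where it lies.
- bristle_wheel_c (a point): Stiff bristle wheel lying flat on the bench, 52 mm in diameter, 24 mm thick. The point is its centre, 12 mm above its underside; z is its axis, up. Blackish-brown bristles round a pale wooden hub. About 50 g. Goes in the brown liner.
- felt_wheel_c (a point): Hard felt wheel lying flat on the bench, 52 mm in diameter, 24 mm thick. The point is its centre, 12 mm above its underside; z is its axis, up. Off-white with a pinkish red stain round its edge and a small black centre hole. About 35 g. Goes in the red liner.
- grinding_wheel_c (a point): Grey grinding wheel lying flat on the bench, 52 mm in diameter, 24 mm thick. The point is its centre, 12 mm above its underside; z is its axis, up. Blue disc and steel bush at its centre. About 110 g. A look-alike: stays where it lies.
- caddy: Low wooden polishing tray, fixed, 212 mm (x) by 252 mm (y), floor 6 mm, rim 22 mm above the bench. Origin: centre of its underside, on the bench; z up. Holds the brown and red liners side by side along y, either way round. Near the loose things lie only a gold ring, a small tin (under 16 mm high), a graver and a steel block (under 35 mm); all that is taller stands along the table's edges.
- brown_liner: Brown open liner fixed in the tray, 191 mm (x) by 116 mm (y), rim 16 mm high, floor and walls 3 mm. Origin: centre of its underside, 6 mm above the bench; axes as the tray's. A cross wall at x = -11 mm, as high as the rim, makes a small compartment (bar; 80 x 110 mm, centre x = -52.5 mm, y = 0, nearer the robot; bar lies along y) and a large one (wheel; 102 x 110 mm, centre x = +41.5 mm, y = 0).
- red_liner: Red open liner fixed in the tray, 191 mm (x) by 116 mm (y), rim 16 mm high, floor and walls 3 mm. Origin: centre of its underside, 6 mm above the bench; axes as the tray's. A cross wall at x = -11 mm, as high as the rim, makes a small compartment (bar; 80 x 110 mm, centre x = -52.5 mm, y = 0, nearer the robot; bar lies along y) and a large one (wheel; 102 x 110 mm, centre x = +41.5 mm, y = 0).
There are look-alikes about, which are no part of the job. What is shaped like the part that bears felt_wheel_c but purple or yellow is not meant.

How it is judged:
By the outcome, as a careful person would: the job done as asked, in the order asked, and still so for the second after the job is handed in, with the robot touching nothing.
It also fails if it takes over 102 s, if anything falls off the work surface, if the arm or the gripper's body presses on something with over 40 N, if the wrist force passes 120 N, or if a joint passes its speed limit or range.

## Working session

There is one attempt and no reset: what is moved stays moved. The work goes in short steps, Python scripts to look and compute and a shell command to move; the robot and the scene stay as the last step left them, time stands still between calls to the robot, and variables do not carry over. Pictures are saved under pics/ and viewed, about 12 in all and at most 16, crops included, and the job is handed in when it is done.

```bash
mkdir -p pics; cat > h.py <<'E'
import numpy as np, cv2
from cell import *
def cam(n):
    c=get_calibration(n); f=200/np.tan(np.radians(c["vertical_fov"])/2)
    return np.array([[f,0,c["cx"]],[0,f,c["cy"]],[0,0,1]]),np.array(c["dist_coeffs"],float),np.array(c["pose"])
def ray(n,px,z):
    K,d,T=cam(n); u=cv2.undistortPoints(np.array(px,float).reshape(-1,1,2),K,d).reshape(-1,2)
    D=np.c_[u,np.ones(len(u))]@T[:3,:3].T; o=T[:3,3]
    return o+D*((z-o[2])/D[:,2])[:,None]
def snap(n,f):
    p,d=read_camera(n); cv2.imwrite(f"pics/{f}.png",p[:,:,::-1]); np.savez(f"pics/{f}.npz",p=p,d=d); return p,d
E
python3 - <<'E'
from h import *
for n in("top","side"):
    snap(n,n+"0"); K,d,T=cam(n); print(n,K[0,0],d,T.round(3).tolist())
print(tip_reach() if callable(tip_reach) else tip_reach); print(observe())
E
```

```text
top 406.01052743177075 [-0.06002735  0.          0.          0.          0.        ] [[0.008, -0.984, 0.178, 0.317], [-1.0, -0.01, -0.012, -0.052], [0.013, -0.178, -0.984, 1.018], [0.0, 0.0, 0.0, 1.0]]
side 468.1691653230974 [-0.04189339  0.          0.          0.          0.        ] [[0.739, -0.427, 0.521, -0.182], [-0.673, -0.479, 0.564, -0.731], [0.009, -0.767, -0.641, 0.839], [0.0, 0.0, 0.0, 1.0]]
0.025
{'time': 0.1, 'qpos': array([ 1.14397471e+00,  3.42654485e-01,  1.52492552e+00, -1.97707787e-05,
        1.27541239e+00, -1.45987834e-01]), 'qvel': array([-7.26264579e-05, -1.91618323e-03, -4.18538831e-03, -5.41025801e-04,
        1.42307729e-03,  2.98558146e-04]), 'joint_efforts': array([ 2.67158015e-03, -4.32004559e+01, -2.44698018e+01,  7.21678580e-02,
        5.25774469e-02, -4.69164002e-05]), 'tool_pos': array([0.14534486, 0.50413073, 0.25111229]), 'tool_rot': array([-1.70327795,  1.56939645, -1.98410597]), 'contact_force': array([-0.53623448,  0.05936497, -0.6944231 ]), 'torque': array([-0.03743082,  0.01440091, -0.01092453]), 'opening': 0.09211374344289305}
```

View pics/top0.png

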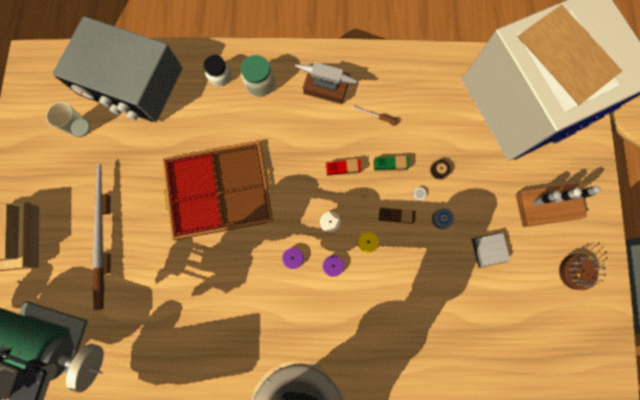

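View pics/side0.png

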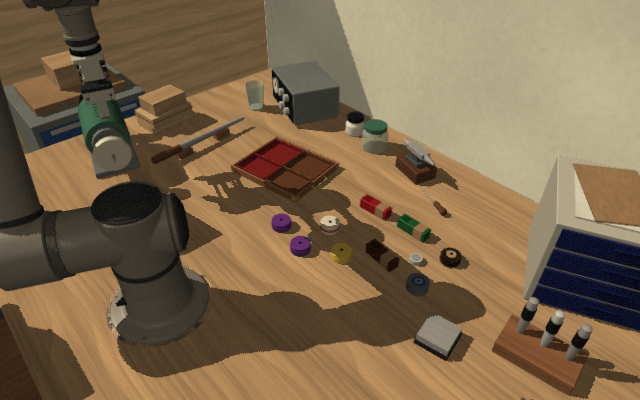

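The top view shows the red bar at (343,167), green bar (392,162), brown bar (397,215), bristle wheel (441,168), felt wheel (330,221), grinding wheel (443,218) and the tray at about (218,190) with the red liner on the left (+y). The side view agrees.

```bash
python3 - <<'E'
from h import *
z=np.load("pics/top0.npz"); p,d=z["p"],z["d"]; K,dc,T=cam("top")
v,u=np.mgrid[0:400,0:640]; n=cv2.undistortPoints(np.c_[u.ravel(),v.ravel()].astype(float).reshape(-1,1,2),K,dc).reshape(400,640,2)
P=np.dstack([n*d[...,None],d])@T[:3,:3].T+T[:3,3]
np.savez("pics/P.npz",P=P)
S=dict(red=(343,167,.03),green=(392,162,.03),brown=(397,215,.03),bristle=(441,168,.024),felt=(330,221,.024),grind=(443,218,.024))
h=((P[...,2]>.011)&(P[...,2]<.05)&(d>0)).astype(np.uint8)
N,L=cv2.connectedComponents(h,connectivity=4)
vis=cv2.resize(p[140:240,140:480,::-1],None,fx=2.35,fy=2.35,interpolation=cv2.INTER_CUBIC)
for k,(x,y,ht) in S.items():
    w=L[y-3:y+4,x-3:x+4]; l=np.bincount(w[w>0]).argmax(); m=(L==l)
    print(k,"area",m.sum(),"zmed",np.median(P[m][:,2]).round(4),end=" ")
    c=max(cv2.findContours(m.astype(np.uint8),0,1)[0],key=cv2.contourArea)
    W=ray("top",c.reshape(-1,2),ht)[:,:2].astype(np.float32)
    (cx,cy),(a,b),t=cv2.minAreaRect(W*1000); mc=np.array(P[m][:,:2]); print("rect",round(cx),round(cy),round(a),round(b),round(t,1),"mean",(ray("top",np.argwhere(m)[:,::-1],ht)[:,:2].mean(0)*1000).round(1))
    cv2.drawContours(vis,[((c-[140,140])*2.35).astype(int)],-1,(255,0,255),1)
cv2.imwrite("pics/v1.png",vis)
hsv=cv2.cvtColor(p,cv2.COLOR_RGB2HSV); print([hsv[y,x].tolist() for x,y in((190,170),(190,220),(240,165),(250,205))])
E
```

```text
red area 455 zmed 0.0287 rect 589 -107 35 88 5.6 mean [ 589.  -106.8]
green area 467 zmed 0.029 rect 600 -229 34 90 0.8 mean [ 601.2 -228.6]
brown area 477 zmed 0.029 rect 467 -240 90 33 85.9 mean [ 466.9 -240.4]
bristle area 284 zmed 0.0215 rect 589 -355 47 51 62.2 mean [ 589.  -355.8]
felt area 346 zmed 0.023 rect 450 -74 49 51 45.5 mean [449.5 -74.2]
grind area 342 zmed 0.0231 rect 461 -357 49 51 44.1 mean [ 460.9 -356.9]
[[4, 255, 156], [3, 242, 160], [13, 188, 122], [13, 196, 125]]
```

View pics/v1.png

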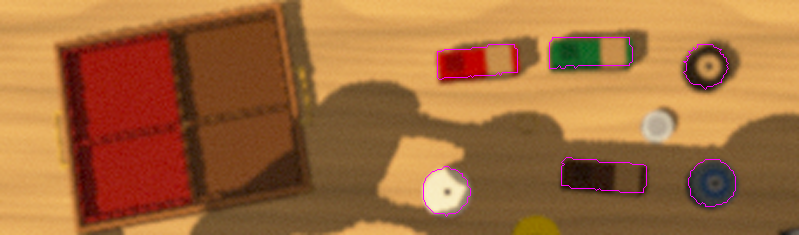

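```bash
cat >> h.py <<'E'
def go(x,y,z,jaw=None,s=None):
    """units tx,ty,tz,roll to TCP (m) with jaw axis at yaw jaw deg (mod 180)"""
    from scipy.spatial.transform import Rotation as Ro
    s=s or observe(); R=Ro.from_euler("xyz",s["tool_rot"]).as_matrix()
    t=R.T@(np.array([x,y,z])-s["tool_pos"])/.04
    r=0
    if jaw is not None:
        a=np.degrees(np.arctan2(R[1,1],R[0,1])); r=-((jaw-a+90)%180-90)/10
    print("tx %.2f ty %.2f tz %.2f roll %.2f"%(*t,r),"| q6 %.2f"%s["qpos"][5],"t",s["time"],"pos",s["tool_pos"].round(4),"F",s["contact_force"].round(1),"open %.4f"%s["opening"])
E
python3 - <<'E'
from h import *
P=np.load("pics/P.npz")["P"]; p=np.load("pics/top0.npz")["p"]
c=(np.array([(57,45),(284,3),(312,190),(80,232)])/2.35+140); print((ray("top",c,.022)[:,:2]*1e3).round())
m=((P[...,2]>.005)&(P[...,2]<.03)).astype(np.uint8); m[:, :150]=0; m[:,290:]=0; m[:125]=0; m[255:]=0
m=cv2.morphologyEx(m,cv2.MORPH_OPEN,np.ones((3,3)))
c=max(cv2.findContours(m,0,1)[0],key=cv2.contourArea); W=ray("top",c.reshape(-1,2),.022)[:,:2]*1e3
r=cv2.minAreaRect(W.astype(np.float32)); print("tray",r)
hsv=cv2.cvtColor(p,cv2.COLOR_RGB2HSV); m=((hsv[...,0]<7)&(hsv[...,1]>225)).astype(np.uint8); m[:,260:]=0
c=max(cv2.findContours(m,0,1)[0],key=cv2.contourArea); print("red",cv2.minAreaRect((ray("top",c.reshape(-1,2),.015)[:,:2]*1e3).astype(np.float32)))
a=np.radians(r[2] if abs(r[2])<45 else r[2]-90); o=np.array(r[0])
for n,y in(("red",58),("brown",-58)):
    for k,x in(("bar",-52.5),("wheel",41.5)): print(n,k,np.degrees(a).round(1),(o+[x*np.cos(a)-y*np.sin(a),x*np.sin(a)+y*np.cos(a)]).round(1))
go(.467,-.240,.10,-4.1)
E
```

```text
[[606. 350.]
 [655. 104.]
 [450.  67.]
 [403. 309.]]
tray ((529.2339477539062, 210.31466674804688), (215.44711303710938, 252.2202911376953), 11.352612495422363)
red ((519.4519653320312, 271.37054443359375), (191.06886291503906, 116.13534545898438), 10.857399940490723)
red bar 11.4 [466.3 256.8]
red wheel 11.4 [558.5 275.3]
brown bar 11.4 [489.2 143.1]
brown wheel 11.4 [581.3 161.6]
tx 3.80 ty -15.64 tz 12.88 roll 7.80 | q6 -0.15 t 0.1 pos [0.1453 0.5041 0.2511] F [-0.5  0.1 -0.7] open 0.0921
```

```bash
python3 - <<'E'
from h import *
go(.45,.2,.2,-4.1)
go(.467,-.240,.10,-4.1)
E
```

```text
tx 1.28 ty -5.19 tz 9.43 roll 7.80 | q6 -0.15 t 0.1 pos [0.1453 0.5041 0.2511] F [-0.5  0.1 -0.7] open 0.0921
tx 3.80 ty -15.64 tz 12.88 roll 7.80 | q6 -0.15 t 0.1 pos [0.1453 0.5041 0.2511] F [-0.5  0.1 -0.7] open 0.0921
```

```bash
python3 -m crank '[{"fingers":1,"tx":1.28,"ty":-5.2,"tz":9.4,"roll":7.8},{"fingers":1,"tx":1.28,"ty":-5.2,"tz":9.4,"roll":7.8},{"fingers":1,"tx":1.28,"ty":-5.2,"tz":9.4,"roll":7.8},{"fingers":1,"tx":1.28,"ty":-5.2,"tz":9.4,"roll":7.8},{"fingers":1,"tx":1.28,"ty":-5.2,"tz":9.4,"roll":7.8},{"fingers":1,"tx":1.28,"ty":-5.2,"tz":9.4,"roll":7.8},{"fingers":0.5,"tx":3.8,"ty":-15.6,"tz":12.9,"roll":7.8},{"fingers":0.5,"tx":3.8,"ty":-15.6,"tz":12.9,"roll":7.8}]' 25
python3 -c "
from h import *
go(.467,-.240,.10,-4.1)"
```

```text
time: 1.1
tool_pos: [0.4239, 0.118, 0.1795]
tool_rot: [-1.474, 1.571, -3.119]
contact_force: [0.8, -1.2, 0.2]
opening: 0.0762
tx 1.99 ty 1.74 tz 8.84 roll -0.02 | q6 0.17 t 1.1 pos [0.4239 0.118  0.1795] F [ 0.8 -1.2  0.2] open 0.0762
```

```bash
python3 -m crank '[{"fingers":0.5,"tx":1.5,"ty":1.7,"tz":8.8,"roll":0},{"fingers":0.5,"tx":1.5,"ty":1.7,"tz":8.8,"roll":0},{"fingers":0.5,"tx":1.5,"ty":1.7,"tz":8.8,"roll":0},{"fingers":0.5,"tx":1.5,"ty":1.7,"tz":8.8,"roll":0},{"fingers":0.5,"tx":1.5,"ty":1.7,"tz":8.8,"roll":0},{"fingers":0.5,"tx":1.5,"ty":1.7,"tz":8.8,"roll":0},{"fingers":0.5,"tx":1.5,"ty":1.7,"tz":8.8,"roll":0},{"fingers":0.5,"tx":1.5,"ty":1.7,"tz":8.8,"roll":0}]'
python3 - <<'E'
from h import *
go(.467,-.240,.037,-4.1)
p,_=snap("side","s1"); q,_=snap("top","t1")
a=cv2.resize(p[180:320,300:500],None,fx=3.5,fy=3.5); cv2.imwrite("pics/s1c.png",a[:,:,::-1])
E
```

```text
time: 2.1
tool_pos: [0.4659, -0.2354, 0.1197]
tool_rot: [-2.316, 1.569, 2.324]
contact_force: [0.9, 0.4, 0.1]
opening: 0.0687
tx 2.07 ty 0.04 tz 0.11 roll -0.00 | q6 -0.54 t 2.1 pos [ 0.4659 -0.2354  0.1197] F [0.9 0.4 0.1] open 0.0687
```

View pics/s1c.png

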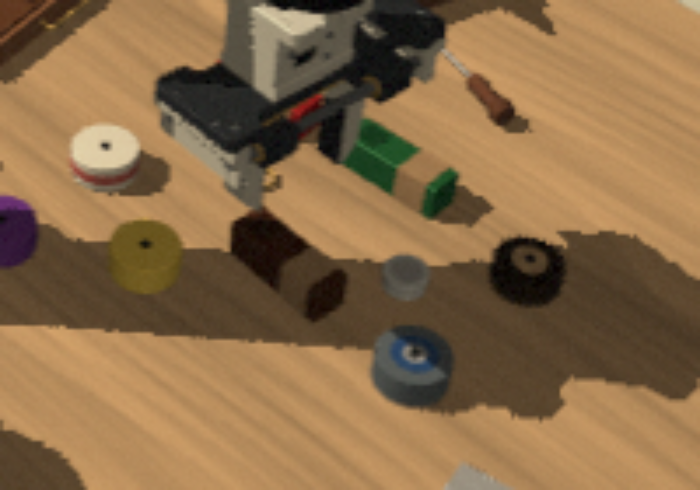

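The crop shows the open gripper above the dark brown bar (crop 288,265), with clear space around it. Next I lower and close.

```bash
python3 -m crank '[{"fingers":0.5,"tx":1.0,"ty":0.04,"tz":0.1,"roll":0},{"fingers":0.5,"tx":1.6,"ty":0.04,"tz":0.1,"roll":0},{"fingers":0.5,"tx":2.07,"ty":0.04,"tz":0.1,"roll":0},{"fingers":0.5,"tx":2.07,"ty":0.04,"tz":0.1,"roll":0},{"fingers":-0.8,"tx":2.07,"ty":0.04,"tz":0.1,"roll":0},{"fingers":-0.8,"tx":2.07,"ty":0.04,"tz":0.1,"roll":0},{"fingers":-0.8,"tx":2.07,"ty":0.04,"tz":0.1,"roll":0},{"fingers":-0.8,"tx":2.07,"ty":0.04,"tz":0.1,"roll":0}]' 25
python3 -c "
from h import *
go(.467,-.240,.12,-4.1)"
```

```text
time: 3.2
tool_pos: [0.4679, -0.2402, 0.0377]
tool_rot: [1.224, 1.57, -0.418]
contact_force: [0.6, -0.2, -1.5]
opening: 0.0336
tx -2.06 ty -0.02 tz -0.00 roll 0.00 | q6 -0.55 t 3.2 pos [ 0.4679 -0.2402  0.0377] F [ 0.6 -0.2 -1.5] open 0.0336
```

```bash
python3 -m crank '[{"fingers":-0.8,"tx":0,"ty":0,"tz":0,"roll":0},{"fingers":-0.8,"tx":0,"ty":0,"tz":0,"roll":0},{"fingers":-0.8,"tx":0,"ty":0,"tz":0,"roll":0},{"fingers":-0.8,"tx":-0.3,"ty":0,"tz":0,"roll":0},{"fingers":-0.8,"tx":-1,"ty":0,"tz":0,"roll":0},{"fingers":-0.8,"tx":-2.0,"ty":0,"tz":0,"roll":0},{"fingers":-0.8,"tx":-2.0,"ty":0,"tz":0,"roll":0},{"fingers":-0.8,"tx":-2.0,"ty":0,"tz":0,"roll":0}]' 25
python3 -c "
from h import *
go(.489,.1445,.12,11)"
```

```text
time: 4.2
tool_pos: [0.4672, -0.2398, 0.1169]
tool_rot: [-2.145, 1.57, 2.496]
contact_force: [0.2, 0.3, -1.9]
opening: 0.0297
tx -0.07 ty -0.14 tz -9.62 roll -1.51 | q6 -0.55 t 4.2 pos [ 0.4672 -0.2398  0.1169] F [ 0.2  0.3 -1.9] open 0.0297
```

```bash
python3 -m crank '[{"fingers":-0.8,"tx":0,"ty":0,"tz":-1,"roll":-1},{"fingers":-0.8,"tx":0,"ty":-0.1,"tz":-2.4,"roll":-1.5},{"fingers":-0.8,"tx":0,"ty":-0.1,"tz":-3.9,"roll":-1.5},{"fingers":-0.8,"tx":0,"ty":-0.1,"tz":-5.4,"roll":-1.5},{"fingers":-0.8,"tx":0,"ty":-0.14,"tz":-6.9,"roll":-1.5},{"fingers":-0.8,"tx":0,"ty":-0.14,"tz":-8.4,"roll":-1.5},{"fingers":-0.8,"tx":0,"ty":-0.14,"tz":-9.3,"roll":-1.5},{"fingers":-0.8,"tx":0,"ty":-0.14,"tz":-9.6,"roll":-1.5}]' 25
python3 - <<'E'
from h import *
go(.489,.1445,.046,11)
p,_=snap("top","t2")
cv2.imwrite("pics/t2c.png",cv2.resize(p[120:260,140:340,::-1],None,fx=3,fy=3))
E
```

```text
time: 5.2
tool_pos: [0.4884, 0.145, 0.116]
tool_rot: [-1.664, 1.568, -3.042]
contact_force: [0.5, 0.3, -2.2]
opening: 0.03
tx 1.75 ty 0.02 tz 0.02 roll 0.01 | q6 -0.06 t 5.2 pos [0.4884 0.145  0.116 ] F [ 0.5  0.3 -2.2] open 0.0300
```

View pics/t2c.png

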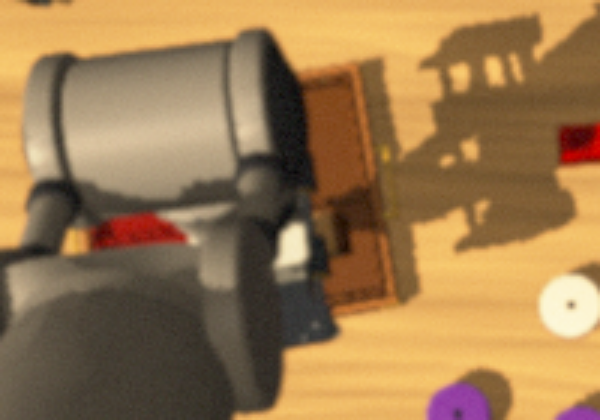

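The arm hides much of the tray, but the bar's end shows at crop (332,232), over the robot-side compartment and clear of the cross wall (about row 185). I lower it gently.

```bash
python3 -m crank '[{"fingers":-0.8,"tx":0.6,"ty":0,"tz":0,"roll":0},{"fingers":-0.8,"tx":1.2,"ty":0,"tz":0,"roll":0},{"fingers":-0.8,"tx":1.5,"ty":0,"tz":0,"roll":0},{"fingers":-0.8,"tx":1.6,"ty":0,"tz":0,"roll":0},{"fingers":-0.8,"tx":1.65,"ty":0,"tz":0,"roll":0},{"fingers":-0.8,"tx":1.68,"ty":0,"tz":0,"roll":0},{"fingers":-0.8,"tx":1.70,"ty":0,"tz":0,"roll":0},{"fingers":-0.8,"tx":1.72,"ty":0,"tz":0,"roll":0}]' 25
python3 -c "
from h import *
go(.489,.1445,.046,11)"
```

```text
time: 6.25
tool_pos: [0.4897, 0.1434, 0.0488]
tool_rot: [1.65, 1.57, 0.27]
contact_force: [-0.2, 0.6, -1.6]
opening: 0.0297
tx 0.07 ty -0.01 tz -0.03 roll -0.01 | q6 -0.06 t 6.25 pos [0.4897 0.1434 0.0488] F [-0.2  0.6 -1.6] open 0.0297
```

```bash
python3 -m crank '[{"fingers":-0.8,"tx":0.02,"ty":0,"tz":0,"roll":0},{"fingers":-0.8,"tx":0.03,"ty":0,"tz":0,"roll":0},{"fingers":-0.8,"tx":0.04,"ty":0,"tz":0,"roll":0},{"fingers":-0.8,"tx":0.05,"ty":0,"tz":0,"roll":0},{"fingers":-0.8,"tx":0.06,"ty":0,"tz":0,"roll":0},{"fingers":-0.8,"tx":0.06,"ty":0,"tz":0,"roll":0},{"fingers":-0.8,"tx":0.06,"ty":0,"tz":0,"roll":0},{"fingers":-0.8,"tx":0.06,"ty":0,"tz":0,"roll":0}]' 25
python3 -c "
from h import *
go(.489,.1445,.046,11)"
```

```text
time: 7.25
tool_pos: [0.4895, 0.1433, 0.0466]
tool_rot: [1.718, 1.57, 0.338]
contact_force: [-1.1, -0.1, 5.5]
opening: 0.0296
tx 0.02 ty -0.01 tz -0.03 roll -0.01 | q6 -0.06 t 7.25 pos [0.4895 0.1433 0.0466] F [-1.1 -0.1  5.5] open 0.0296
```

```bash
python3 -m crank '[{"fingers":-0.15,"tx":0,"ty":0,"tz":0,"roll":0},{"fingers":-0.15,"tx":0,"ty":0,"tz":0,"roll":0},{"fingers":-0.15,"tx":0,"ty":0,"tz":0,"roll":0},{"fingers":-0.15,"tx":0,"ty":0,"tz":0,"roll":0},{"fingers":-0.15,"tx":-0.3,"ty":0,"tz":0,"roll":0},{"fingers":-0.15,"tx":-1,"ty":0,"tz":0,"roll":0},{"fingers":-0.15,"tx":-2,"ty":0,"tz":0,"roll":0},{"fingers":1,"tx":-2.2,"ty":0,"tz":0,"roll":0}]' 25
python3 -c "
from h import *
go(.589,-.3555,.12,11);go(.589,-.3555,.12,101)"
```

```text
time: 8.25
tool_pos: [0.491, 0.1435, 0.1373]
tool_rot: [1.533, 1.565, 0.153]
contact_force: [0.3, 0.4, -0.7]
opening: 0.045
tx 0.44 ty 0.04 tz 12.71 roll -0.01 | q6 -0.06 t 8.25 pos [0.491  0.1435 0.1373] F [ 0.3  0.4 -0.7] open 0.0450
tx 0.44 ty 0.04 tz 12.71 roll 8.99 | q6 -0.06 t 8.25 pos [0.491  0.1435 0.1373] F [ 0.3  0.4 -0.7] open 0.0450
```

```bash
python3 -m crank '[{"fingers":0.7,"tx":0.4,"ty":0.04,"tz":1.5,"roll":0},{"fingers":0.7,"tx":0.4,"ty":0.04,"tz":3,"roll":0},{"fingers":0.7,"tx":0.4,"ty":0.04,"tz":4.5,"roll":0},{"fingers":0.7,"tx":0.4,"ty":0.04,"tz":6,"roll":0},{"fingers":0.7,"tx":0.4,"ty":0.04,"tz":7.5,"roll":0},{"fingers":0.7,"tx":0.4,"ty":0.04,"tz":9,"roll":0},{"fingers":0.7,"tx":0.4,"ty":0.04,"tz":10.5,"roll":0},{"fingers":0.7,"tx":0.4,"ty":0.04,"tz":12,"roll":0}]' 25
python3 - <<'E'
from h import *
go(.589,-.3555,.034,11)
p,_=snap("top","t3")
cv2.imwrite("pics/t3c.png",cv2.resize(p[120:260,140:340,::-1],None,fx=3,fy=3))
E
```

```text
time: 9.25
tool_pos: [0.5818, -0.3296, 0.1178]
tool_rot: [-2.67, 1.57, 2.233]
contact_force: [0.7, -0.5, 0.1]
opening: 0.078
tx 2.09 ty 0.06 tz 0.67 roll -0.01 | q6 -0.82 t 9.25 pos [ 0.5818 -0.3296  0.1178] F [ 0.7 -0.5  0.1] open 0.0780
```

View pics/t3c.png

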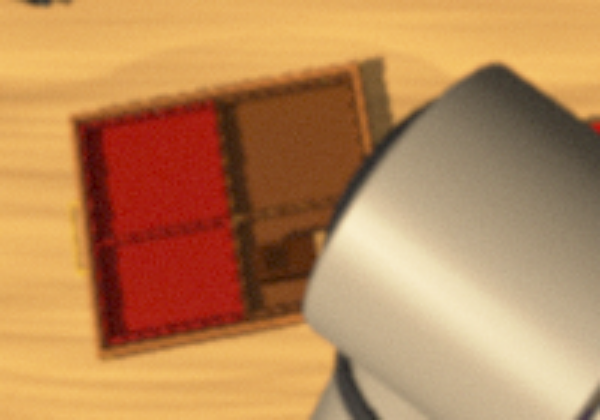

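The crop shows the brown bar lying in the brown liner's robot-side compartment (crop 290,250). Next is the bristle wheel.

```bash
python3 -m crank '[{"fingers":0.7,"tx":0.2,"ty":0.06,"tz":0.67,"roll":0},{"fingers":0.7,"tx":1.2,"ty":0.06,"tz":0.67,"roll":0},{"fingers":0.7,"tx":2.09,"ty":0.06,"tz":0.67,"roll":0},{"fingers":0.7,"tx":2.09,"ty":0.06,"tz":0.67,"roll":0},{"fingers":-0.3,"tx":2.09,"ty":0.06,"tz":0.67,"roll":0},{"fingers":-0.3,"tx":2.09,"ty":0.06,"tz":0.67,"roll":0},{"fingers":-0.3,"tx":2.09,"ty":0.06,"tz":0.67,"roll":0},{"fingers":-0.3,"tx":2.09,"ty":0.06,"tz":0.67,"roll":0}]' 20
python3 -c "
from h import *
go(.589,-.3555,.034,11)"
python3 -m crank '[{"fingers":-0.3,"tx":0,"ty":0,"tz":0,"roll":0},{"fingers":-0.3,"tx":0,"ty":0,"tz":0,"roll":0},{"fingers":-0.3,"tx":0,"ty":0,"tz":0,"roll":0},{"fingers":-0.3,"tx":-0.3,"ty":0,"tz":0,"roll":0},{"fingers":-0.3,"tx":-1,"ty":0,"tz":0,"roll":0},{"fingers":-0.3,"tx":-2.0,"ty":0,"tz":0,"roll":0},{"fingers":-0.3,"tx":-2.0,"ty":0,"tz":0,"roll":0},{"fingers":-0.3,"tx":-2.0,"ty":0,"tz":0,"roll":0}]' 20
python3 - <<'E'
from h import *
go(.581,.1625,.12,-34);go(.581,.1625,.12,56)
p,_=snap("side","s4"); cv2.imwrite("pics/s4c.png",cv2.resize(p[180:320,330:530,::-1],None,fx=3,fy=3))
E
```

```text
time: 10.3
tool_pos: [0.59, -0.3539, 0.036]
tool_rot: [0.807, 1.569, -0.574]
contact_force: [0.1, 0.9, 5.8]
opening: 0.0515
tx 0.05 ty -0.03 tz 0.03 roll -0.01 | q6 -0.84 t 10.3 pos [ 0.59   -0.3539  0.036 ] F [0.1 0.9 5.8] open 0.0515
time: 11.3
tool_pos: [0.589, -0.3533, 0.1142]
tool_rot: [-2.46, 1.57, 2.442]
contact_force: [-1.4, -0.1, -0.4]
opening: 0.0515
tx -0.14 ty 2.24 tz -12.70 roll 4.49 | q6 -0.84 t 11.3 pos [ 0.589  -0.3533  0.1142] F [-1.4 -0.1 -0.4] open 0.0515
tx -0.14 ty 2.24 tz -12.70 roll -4.51 | q6 -0.84 t 11.3 pos [ 0.589  -0.3533  0.1142] F [-1.4 -0.1 -0.4] open 0.0515
```

View pics/s4c.png

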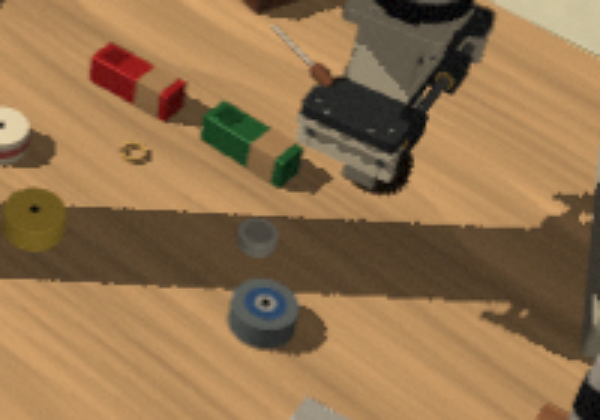

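```bash
python3 -m crank '[{"fingers":-0.3,"tx":-0.1,"ty":0.2,"tz":-1.1,"roll":0.5},{"fingers":-0.3,"tx":-0.1,"ty":0.4,"tz":-2.6,"roll":1},{"fingers":-0.3,"tx":-0.1,"ty":0.7,"tz":-4.1,"roll":1.5},{"fingers":-0.3,"tx":-0.1,"ty":1,"tz":-5.6,"roll":2},{"fingers":-0.3,"tx":-0.1,"ty":1.3,"tz":-7.1,"roll":2.7},{"fingers":-0.3,"tx":-0.1,"ty":1.6,"tz":-8.6,"roll":3.4},{"fingers":-0.3,"tx":-0.1,"ty":1.9,"tz":-10.1,"roll":4},{"fingers":-0.3,"tx":-0.1,"ty":2.1,"tz":-11.5,"roll":4.5}]' 20
python3 - <<'E'
from h import *
go(.581,.1625,.07,-34)
E
```

```text
time: 12.35
tool_pos: [0.5838, 0.116, 0.1172]
tool_rot: [-0.95, 1.568, -3.119]
contact_force: [0.0, 0.1, -0.8]
opening: 0.0517
tx 1.18 ty -0.71 tz -0.92 roll -0.03 | q6 0.67 t 12.35 pos [0.5838 0.116  0.1172] F [ 0.   0.1 -0.8] open 0.0517
```

```bash
python3 -m crank '[{"fingers":-0.3,"tx":0,"ty":-0.7,"tz":-0.9,"roll":0},{"fingers":-0.3,"tx":0,"ty":-0.7,"tz":-0.9,"roll":0},{"fingers":-0.3,"tx":0.7,"ty":-0.7,"tz":-0.9,"roll":0},{"fingers":-0.3,"tx":1.2,"ty":-0.7,"tz":-0.9,"roll":0},{"fingers":-0.3,"tx":1.5,"ty":-0.7,"tz":-0.9,"roll":0},{"fingers":-0.3,"tx":1.65,"ty":-0.7,"tz":-0.9,"roll":0},{"fingers":-0.3,"tx":1.70,"ty":-0.7,"tz":-0.9,"roll":0},{"fingers":-0.3,"tx":1.72,"ty":-0.7,"tz":-0.9,"roll":0}]' 20
python3 - <<'E'
from h import *
go(.581,.1625,.045,-34)
p,_=snap("side","s5"); cv2.imwrite("pics/s5c.png",cv2.resize(p[110:230,210:370,::-1],None,fx=4,fy=4))
E
```

```text
time: 13.35
tool_pos: [0.5822, 0.1594, 0.0503]
tool_rot: [2.345, 1.57, 0.179]
contact_force: [-0.6, 0.7, 0.1]
opening: 0.0515
tx 0.13 ty -0.07 tz -0.05 roll -0.01 | q6 0.74 t 13.35 pos [0.5822 0.1594 0.0503] F [-0.6  0.7  0.1] open 0.0515
```

View pics/s5c.png

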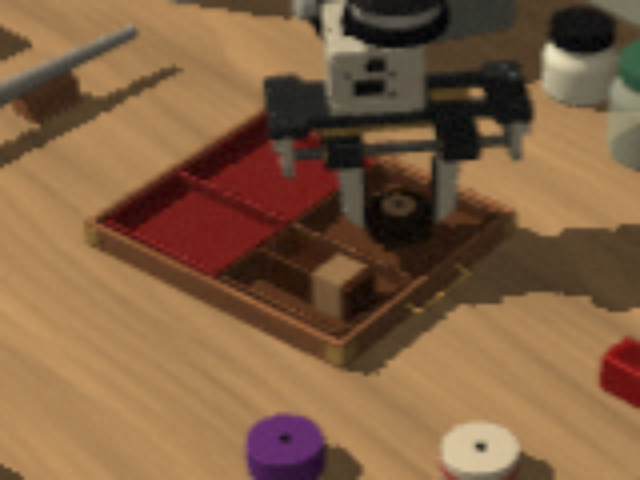

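The wheel (crop 400,205) hangs level in the brown liner's large compartment with clearance all round, and the brown bar lies flat in the small one. I lower to contact.

```bash
python3 -m crank '[{"fingers":-0.3,"tx":0.03,"ty":-0.07,"tz":-0.05,"roll":0},{"fingers":-0.3,"tx":0.06,"ty":-0.07,"tz":-0.05,"roll":0},{"fingers":-0.3,"tx":0.08,"ty":-0.07,"tz":-0.05,"roll":0},{"fingers":-0.3,"tx":0.10,"ty":-0.07,"tz":-0.05,"roll":0},{"fingers":-0.3,"tx":0.10,"ty":-0.07,"tz":-0.05,"roll":0},{"fingers":-0.3,"tx":0.10,"ty":-0.07,"tz":-0.05,"roll":0},{"fingers":-0.3,"tx":0.10,"ty":-0.07,"tz":-0.05,"roll":0},{"fingers":-0.3,"tx":0.10,"ty":-0.07,"tz":-0.05,"roll":0}]' 20

```

```text
time: 14.4
tool_pos: [0.5806, 0.1627, 0.0458]
tool_rot: [2.82, 1.571, 0.654]
contact_force: [0.1, -0.4, -0.1]
opening: 0.0513
```

```bash
python3 -m crank '[{"fingers":-0.3,"tx":0.01,"ty":0,"tz":0,"roll":0},{"fingers":-0.3,"tx":0.02,"ty":0,"tz":0,"roll":0},{"fingers":-0.3,"tx":0.03,"ty":0,"tz":0,"roll":0},{"fingers":-0.3,"tx":0.04,"ty":0,"tz":0,"roll":0},{"fingers":-0.3,"tx":0.05,"ty":0,"tz":0,"roll":0},{"fingers":-0.3,"tx":0.05,"ty":0,"tz":0,"roll":0},{"fingers":-0.3,"tx":0.05,"ty":0,"tz":0,"roll":0},{"fingers":-0.3,"tx":0.05,"ty":0,"tz":0,"roll":0}]' 20

```

```text
time: 15.4
tool_pos: [0.5806, 0.1628, 0.045]
tool_rot: [2.337, 1.57, 0.171]
contact_force: [-3.8, -0.2, 10.4]
opening: 0.0514
```

```bash
python3 -m crank '[{"fingers":0.35,"tx":-0.03,"ty":0,"tz":0,"roll":0},{"fingers":0.35,"tx":-0.03,"ty":0,"tz":0,"roll":0},{"fingers":0.35,"tx":-0.03,"ty":0,"tz":0,"roll":0},{"fingers":0.35,"tx":-0.03,"ty":0,"tz":0,"roll":0},{"fingers":0.35,"tx":-0.3,"ty":0,"tz":0,"roll":0},{"fingers":0.35,"tx":-1,"ty":0,"tz":0,"roll":0},{"fingers":0.35,"tx":-2,"ty":0,"tz":0,"roll":0},{"fingers":0.35,"tx":-2,"ty":0,"tz":0,"roll":0}]' 20
python3 -c "
from h import *
go(.589,-.107,.12,5.6)"
```

```text
time: 16.4
tool_pos: [0.5827, 0.1631, 0.128]
tool_rot: [2.322, 1.563, 0.157]
contact_force: [-0.0, 0.6, -0.2]
opening: 0.0622
tx 0.19 ty 3.91 tz 5.51 roll -3.97 | q6 0.74 t 16.4 pos [0.5827 0.1631 0.128 ] F [-0.   0.6 -0.2] open 0.0622
```

```bash
python3 -m crank '[{"fingers":0.5,"tx":0.1,"ty":0.9,"tz":1.2,"roll":-1},{"fingers":0.5,"tx":0.1,"ty":1.7,"tz":2.4,"roll":-2},{"fingers":0.5,"tx":0.1,"ty":2.6,"tz":3.6,"roll":-3},{"fingers":0.5,"tx":0.1,"ty":3.4,"tz":4.8,"roll":-4},{"fingers":0.5,"tx":0.1,"ty":3.91,"tz":5.5,"roll":-4},{"fingers":0.5,"tx":0.1,"ty":3.91,"tz":5.5,"roll":-4},{"fingers":0.5,"tx":0.1,"ty":3.91,"tz":5.5,"roll":-4},{"fingers":0.5,"tx":0.1,"ty":3.91,"tz":5.5,"roll":-4}]' 25
python3 - <<'E'
from h import *
go(.589,-.107,.037,5.6)
p,_=snap("side","s6"); cv2.imwrite("pics/s6c.png",cv2.resize(p[130:270,310:470,::-1],None,fx=4,fy=4))
E
```

```text
time: 17.4
tool_pos: [0.5867, -0.1058, 0.1196]
tool_rot: [-2.462, 1.57, 2.355]
contact_force: [0.4, 0.8, -0.6]
opening: 0.0688
tx 2.07 ty 0.05 tz 0.04 roll 0.04 | q6 -0.41 t 17.4 pos [ 0.5867 -0.1058  0.1196] F [ 0.4  0.8 -0.6] open 0.0688
```

View pics/s6c.png

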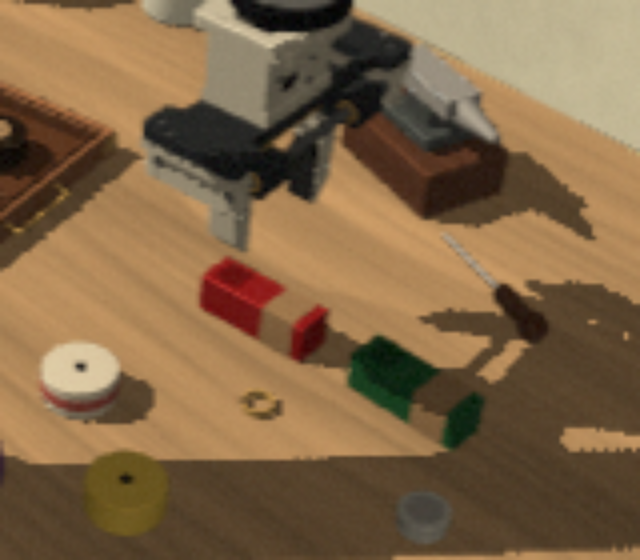

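The gripper stands over the red bar (crop 262,310), and the anvil block is well clear behind it. I lower, grip and lift.

```bash
python3 -m crank '[{"fingers":0.5,"tx":1.0,"ty":0.05,"tz":0.04,"roll":0},{"fingers":0.5,"tx":1.6,"ty":0.05,"tz":0.04,"roll":0},{"fingers":0.5,"tx":2.07,"ty":0.05,"tz":0.04,"roll":0},{"fingers":0.5,"tx":2.07,"ty":0.05,"tz":0.04,"roll":0},{"fingers":-0.8,"tx":2.07,"ty":0.05,"tz":0.04,"roll":0},{"fingers":-0.8,"tx":2.07,"ty":0.05,"tz":0.04,"roll":0},{"fingers":-0.8,"tx":2.07,"ty":0.05,"tz":0.04,"roll":0},{"fingers":-0.8,"tx":2.07,"ty":0.05,"tz":0.04,"roll":0}]' 25
python3 -m crank '[{"fingers":-0.8,"tx":0,"ty":0,"tz":0,"roll":0},{"fingers":-0.8,"tx":0,"ty":0,"tz":0,"roll":0},{"fingers":-0.8,"tx":0,"ty":0,"tz":0,"roll":0},{"fingers":-0.8,"tx":-0.3,"ty":0,"tz":0,"roll":0},{"fingers":-0.8,"tx":-1,"ty":0,"tz":0,"roll":0},{"fingers":-0.8,"tx":-2.0,"ty":0,"tz":0,"roll":0},{"fingers":-0.8,"tx":-2.0,"ty":0,"tz":0,"roll":0},{"fingers":-0.8,"tx":-2.0,"ty":0,"tz":0,"roll":0}]' 25
python3 -c "
from h import *
go(.4665,.258,.12,11)"
```

```text
time: 18.45
tool_pos: [0.5893, -0.1086, 0.0374]
tool_rot: [1.305, 1.57, -0.162]
contact_force: [1.4, 0.1, 0.6]
opening: 0.0334
time: 19.45
tool_pos: [0.5882, -0.1083, 0.1163]
tool_rot: [-2.0, 1.569, 2.816]
contact_force: [-0.3, 0.1, -2.7]
opening: 0.0298
tx -0.08 ty -2.08 tz -9.42 roll -0.51 | q6 -0.41 t 19.45 pos [ 0.5882 -0.1083  0.1163] F [-0.3  0.1 -2.7] open 0.0298
```

```bash
python3 -m crank '[{"fingers":-0.8,"tx":-0.1,"ty":-0.2,"tz":-0.9,"roll":-0.5},{"fingers":-0.8,"tx":-0.1,"ty":-0.5,"tz":-2.3,"roll":-0.5},{"fingers":-0.8,"tx":-0.1,"ty":-0.8,"tz":-3.7,"roll":-0.5},{"fingers":-0.8,"tx":-0.1,"ty":-1.1,"tz":-5.1,"roll":-0.5},{"fingers":-0.8,"tx":-0.1,"ty":-1.4,"tz":-6.5,"roll":-0.5},{"fingers":-0.8,"tx":-0.1,"ty":-1.8,"tz":-7.9,"roll":-0.5},{"fingers":-0.8,"tx":-0.1,"ty":-2.0,"tz":-9.0,"roll":-0.5},{"fingers":-0.8,"tx":-0.1,"ty":-2.08,"tz":-9.4,"roll":-0.5}]' 25
python3 -c "
from h import *
go(.4665,.258,.0464,11)"
```

```text
time: 20.45
tool_pos: [0.4656, 0.2586, 0.1195]
tool_rot: [-1.456, 1.568, -2.833]
contact_force: [0.6, -0.5, -1.2]
opening: 0.0299
tx 1.83 ty 0.03 tz 0.02 roll 0.01 | q6 0.17 t 20.45 pos [0.4656 0.2586 0.1195] F [ 0.6 -0.5 -1.2] open 0.0299
```

```bash
python3 -m crank '[{"fingers":-0.8,"tx":0.6,"ty":0,"tz":0,"roll":0},{"fingers":-0.8,"tx":1.2,"ty":0,"tz":0,"roll":0},{"fingers":-0.8,"tx":1.5,"ty":0,"tz":0,"roll":0},{"fingers":-0.8,"tx":1.65,"ty":0,"tz":0,"roll":0},{"fingers":-0.8,"tx":1.72,"ty":0,"tz":0,"roll":0},{"fingers":-0.8,"tx":1.74,"ty":0,"tz":0,"roll":0},{"fingers":-0.8,"tx":1.76,"ty":0,"tz":0,"roll":0},{"fingers":-0.8,"tx":1.76,"ty":0,"tz":0,"roll":0}]' 25
python3 - <<'E'
from h import *
go(.4665,.258,.0464,11)
p,_=snap("side","s7"); cv2.imwrite("pics/s7c.png",cv2.resize(p[110:230,210:370,::-1],None,fx=4,fy=4))
E
```

```text
time: 21.45
tool_pos: [0.4676, 0.257, 0.0509]
tool_rot: [1.84, 1.57, 0.46]
contact_force: [0.8, -0.2, -1.5]
opening: 0.0297
tx 0.11 ty -0.02 tz -0.03 roll -0.01 | q6 0.17 t 21.45 pos [0.4676 0.257  0.0509] F [ 0.8 -0.2 -1.5] open 0.0297
```

View pics/s7c.png

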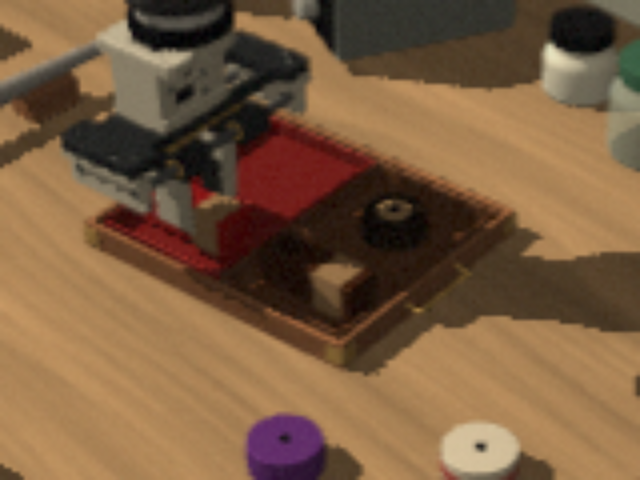

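The red bar is inside the red liner's small compartment (crop 210,225), and the bristle wheel lies flat in its place (395,222). I lower the bar to contact.

```bash
python3 -m crank '[{"fingers":-0.8,"tx":0.03,"ty":0,"tz":0,"roll":0},{"fingers":-0.8,"tx":0.05,"ty":0,"tz":0,"roll":0},{"fingers":-0.8,"tx":0.07,"ty":0,"tz":0,"roll":0},{"fingers":-0.8,"tx":0.08,"ty":0,"tz":0,"roll":0},{"fingers":-0.8,"tx":0.09,"ty":0,"tz":0,"roll":0},{"fingers":-0.8,"tx":0.1,"ty":0,"tz":0,"roll":0},{"fingers":-0.8,"tx":0.11,"ty":0,"tz":0,"roll":0},{"fingers":-0.8,"tx":0.11,"ty":0,"tz":0,"roll":0}]' 25

```

```text
time: 22.5
tool_pos: [0.4675, 0.2569, 0.0464]
tool_rot: [2.023, 1.571, 0.642]
contact_force: [-1.8, -0.5, 2.1]
opening: 0.0298
```

```bash
python3 -m crank '[{"fingers":-0.15,"tx":0.01,"ty":0,"tz":0,"roll":0},{"fingers":-0.15,"tx":0.01,"ty":0,"tz":0,"roll":0},{"fingers":-0.15,"tx":0.01,"ty":0,"tz":0,"roll":0},{"fingers":-0.15,"tx":0.01,"ty":0,"tz":0,"roll":0},{"fingers":-0.15,"tx":-0.3,"ty":0,"tz":0,"roll":0},{"fingers":-0.15,"tx":-1,"ty":0,"tz":0,"roll":0},{"fingers":-0.15,"tx":-2,"ty":0,"tz":0,"roll":0},{"fingers":0.5,"tx":-2.2,"ty":0,"tz":0,"roll":0}]' 25
python3 -c "
from h import *
go(.45,-.074,.12,0)"
```

```text
time: 23.5
tool_pos: [0.4689, 0.2575, 0.1376]
tool_rot: [1.752, 1.565, 0.372]
contact_force: [-0.7, 0.0, -0.6]
opening: 0.0449
tx 0.42 ty -2.04 tz 8.05 roll 1.09 | q6 0.17 t 23.5 pos [0.4689 0.2575 0.1376] F [-0.7  0.  -0.6] open 0.0449
```

```bash
python3 -m crank '[{"fingers":0.7,"tx":0.4,"ty":-0.3,"tz":1.2,"roll":0.5},{"fingers":0.7,"tx":0.4,"ty":-0.7,"tz":2.7,"roll":1.1},{"fingers":0.7,"tx":0.4,"ty":-1,"tz":4.1,"roll":1.1},{"fingers":0.7,"tx":0.4,"ty":-1.4,"tz":5.5,"roll":1.1},{"fingers":0.7,"tx":0.4,"ty":-1.8,"tz":7,"roll":1.1},{"fingers":0.7,"tx":0.4,"ty":-2.04,"tz":8.05,"roll":1.1},{"fingers":0.7,"tx":0.4,"ty":-2.04,"tz":8.05,"roll":1.1},{"fingers":0.7,"tx":0.4,"ty":-2.04,"tz":8.05,"roll":1.1}]' 20
python3 - <<'E'
from h import *
p=np.load("pics/top0.npz")["p"]; m=(p[205:240,315:348].min(2)>150); a=np.argwhere(m)[:,::-1]+[315,205]; print(len(a),ray("top",a,.024).mean(0))
go(.45,-.074,.034,0)
p,_=snap("side","s8"); cv2.imwrite("pics/s8c.png",cv2.resize(p[110:270,210:410,::-1],None,fx=3.5,fy=3.5))
E
```

```text
time: 24.5
tool_pos: [0.448, -0.0743, 0.118]
tool_rot: [-2.339, 1.57, 2.371]
contact_force: [-0.6, 0.4, 0.3]
opening: 0.0778
220 [ 0.45019971 -0.06886352  0.024     ]
tx 2.10 ty 0.05 tz -0.01 roll -0.01 | q6 -0.33 t 24.5 pos [ 0.448  -0.0743  0.118 ] F [-0.6  0.4  0.3] open 0.0778
```

View pics/s8c.png

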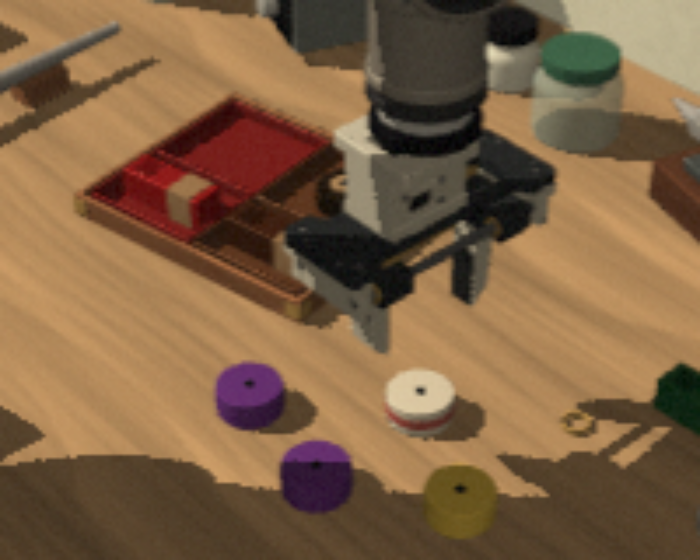

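The red bar lies flat in its compartment (crop 175,190), and the gripper is centred over the felt wheel (420,400). I pick the wheel.

```bash
python3 -m crank '[{"fingers":0.7,"tx":0.7,"ty":0.05,"tz":-0.06,"roll":0},{"fingers":0.7,"tx":1.5,"ty":0.05,"tz":-0.06,"roll":0},{"fingers":0.7,"tx":2.1,"ty":0.05,"tz":-0.06,"roll":0},{"fingers":0.7,"tx":2.1,"ty":0.05,"tz":-0.06,"roll":0},{"fingers":-0.3,"tx":2.1,"ty":0.05,"tz":-0.06,"roll":0},{"fingers":-0.3,"tx":2.1,"ty":0.05,"tz":-0.06,"roll":0},{"fingers":-0.3,"tx":2.1,"ty":0.05,"tz":-0.06,"roll":0},{"fingers":-0.3,"tx":2.1,"ty":0.05,"tz":-0.06,"roll":0}]' 20
python3 -m crank '[{"fingers":-0.3,"tx":0,"ty":0,"tz":0,"roll":0},{"fingers":-0.3,"tx":0,"ty":0,"tz":0,"roll":0},{"fingers":-0.3,"tx":0,"ty":0,"tz":0,"roll":0},{"fingers":-0.3,"tx":-0.3,"ty":0,"tz":0,"roll":0},{"fingers":-0.3,"tx":-1,"ty":0,"tz":0,"roll":0},{"fingers":-0.3,"tx":-2.0,"ty":0,"tz":0,"roll":0},{"fingers":-0.3,"tx":-2.2,"ty":0,"tz":0,"roll":0},{"fingers":-0.3,"tx":-2.2,"ty":0,"tz":0,"roll":0}]' 20
python3 -c "
from h import *
go(.559,.2765,.12,-34)"
```

```text
time: 25.55
tool_pos: [0.4507, -0.0724, 0.0348]
tool_rot: [1.394, 1.569, -0.178]
contact_force: [-0.4, 0.3, 5.5]
opening: 0.051
time: 26.55
tool_pos: [0.4503, -0.0724, 0.1225]
tool_rot: [1.282, 1.57, -0.291]
contact_force: [-0.7, 0.3, -0.1]
opening: 0.0512
tx 0.06 ty 2.70 tz -8.73 roll 3.39 | q6 -0.33 t 26.55 pos [ 0.4503 -0.0724  0.1225] F [-0.7  0.3 -0.1] open 0.0512
```

```bash
python3 -m crank '[{"fingers":-0.3,"tx":0,"ty":0.3,"tz":-0.9,"roll":0.5},{"fingers":-0.3,"tx":0,"ty":0.7,"tz":-2.2,"roll":1},{"fingers":-0.3,"tx":0,"ty":1.1,"tz":-3.6,"roll":1.5},{"fingers":-0.3,"tx":0,"ty":1.5,"tz":-5,"roll":2},{"fingers":-0.3,"tx":0,"ty":1.9,"tz":-6.3,"roll":2.6},{"fingers":-0.3,"tx":0,"ty":2.4,"tz":-7.6,"roll":3.2},{"fingers":-0.3,"tx":0,"ty":2.6,"tz":-8.4,"roll":3.4},{"fingers":-0.3,"tx":0,"ty":2.7,"tz":-8.7,"roll":3.4}]' 20
python3 -c "
from h import *
go(.559,.2765,.045,-34)"
```

```text
time: 27.55
tool_pos: [0.5581, 0.2769, 0.1201]
tool_rot: [-0.671, 1.568, -2.834]
contact_force: [0.4, -0.9, -0.7]
opening: 0.0518
tx 1.88 ty 0.03 tz -0.01 roll 0.00 | q6 0.93 t 27.55 pos [0.5581 0.2769 0.1201] F [ 0.4 -0.9 -0.7] open 0.0518
```

```bash
python3 -m crank '[{"fingers":-0.3,"tx":0.6,"ty":0,"tz":0,"roll":0},{"fingers":-0.3,"tx":1.2,"ty":0,"tz":0,"roll":0},{"fingers":-0.3,"tx":1.5,"ty":0,"tz":0,"roll":0},{"fingers":-0.3,"tx":1.7,"ty":0,"tz":0,"roll":0},{"fingers":-0.3,"tx":1.76,"ty":0,"tz":0,"roll":0},{"fingers":-0.3,"tx":1.78,"ty":0,"tz":0,"roll":0},{"fingers":-0.3,"tx":1.80,"ty":0,"tz":0,"roll":0},{"fingers":-0.3,"tx":1.80,"ty":0,"tz":0,"roll":0}]' 20
python3 -m crank '[{"fingers":-0.3,"tx":0.03,"ty":0,"tz":0,"roll":0},{"fingers":-0.3,"tx":0.05,"ty":0,"tz":0,"roll":0},{"fingers":-0.3,"tx":0.07,"ty":0,"tz":0,"roll":0},{"fingers":-0.3,"tx":0.08,"ty":0,"tz":0,"roll":0},{"fingers":-0.3,"tx":0.09,"ty":0,"tz":0,"roll":0},{"fingers":-0.3,"tx":0.09,"ty":0,"tz":0,"roll":0},{"fingers":-0.3,"tx":0.09,"ty":0,"tz":0,"roll":0},{"fingers":-0.3,"tx":0.09,"ty":0,"tz":0,"roll":0}]' 20
```

```text
time: 28.55
tool_pos: [0.559, 0.2756, 0.0505]
tool_rot: [2.594, 1.57, 0.428]
contact_force: [-0.2, 0.7, -1.5]
opening: 0.0514
time: 29.55
tool_pos: [0.5589, 0.2755, 0.0466]
tool_rot: [2.915, 1.571, 0.75]
contact_force: [0.0, -0.7, -0.3]
opening: 0.0515
```

```bash
python3 -m crank '[{"fingers":-0.3,"tx":0.02,"ty":0,"tz":0,"roll":0},{"fingers":-0.3,"tx":0.03,"ty":0,"tz":0,"roll":0},{"fingers":-0.3,"tx":0.04,"ty":0,"tz":0,"roll":0},{"fingers":-0.3,"tx":0.05,"ty":0,"tz":0,"roll":0},{"fingers":-0.3,"tx":0.06,"ty":0,"tz":0,"roll":0},{"fingers":-0.3,"tx":0.06,"ty":0,"tz":0,"roll":0},{"fingers":-0.3,"tx":0.06,"ty":0,"tz":0,"roll":0},{"fingers":-0.3,"tx":0.06,"ty":0,"tz":0,"roll":0}]' 20
```

```text
time: 30.55
tool_pos: [0.5589, 0.2755, 0.0442]
tool_rot: [3.13, 1.571, 0.964]
contact_force: [-0.1, -0.4, -0.3]
opening: 0.0515
```

```bash
python3 -m crank '[{"fingers":-0.3,"tx":0.01,"ty":0,"tz":0,"roll":0},{"fingers":-0.3,"tx":0.02,"ty":0,"tz":0,"roll":0},{"fingers":-0.3,"tx":0.03,"ty":0,"tz":0,"roll":0},{"fingers":-0.3,"tx":0.04,"ty":0,"tz":0,"roll":0},{"fingers":-0.3,"tx":0.04,"ty":0,"tz":0,"roll":0},{"fingers":-0.3,"tx":0.04,"ty":0,"tz":0,"roll":0},{"fingers":-0.3,"tx":0.04,"ty":0,"tz":0,"roll":0},{"fingers":-0.3,"tx":0.04,"ty":0,"tz":0,"roll":0}]' 20
```

```text
time: 31.55
tool_pos: [0.5589, 0.2756, 0.0438]
tool_rot: [2.482, 1.57, 0.317]
contact_force: [-4.2, -0.6, 9.0]
opening: 0.0514
```

Contact. I release, rise and move clear for a check.

```bash
python3 -m crank '[{"fingers":0.35,"tx":-0.02,"ty":0,"tz":0,"roll":0},{"fingers":0.35,"tx":-0.02,"ty":0,"tz":0,"roll":0},{"fingers":0.35,"tx":-0.02,"ty":0,"tz":0,"roll":0},{"fingers":0.35,"tx":-0.02,"ty":0,"tz":0,"roll":0},{"fingers":0.35,"tx":-0.3,"ty":0,"tz":0,"roll":0},{"fingers":0.35,"tx":-1,"ty":0,"tz":0,"roll":0},{"fingers":0.35,"tx":-2.2,"ty":0,"tz":0,"roll":0},{"fingers":0.35,"tx":-3.5,"ty":0,"tz":0,"roll":0}]' 20
python3 -c "
from h import *
go(.42,-.12,.25)"
```

```text
time: 32.55
tool_pos: [0.5586, 0.2754, 0.1844]
tool_rot: [-0.817, 1.57, -2.982]
contact_force: [0.6, -0.5, 0.3]
opening: 0.062
tx -1.64 ty 2.67 tz 10.13 roll 0.00 | q6 0.93 t 32.55 pos [0.5586 0.2754 0.1844] F [ 0.6 -0.5  0.3] open 0.0620
```

```bash
python3 -m crank '[{"fingers":0.35,"tx":-1,"ty":0.3,"tz":1.2,"roll":0},{"fingers":0.35,"tx":-1.5,"ty":0.6,"tz":2.6,"roll":0},{"fingers":0.35,"tx":-1.6,"ty":1,"tz":4,"roll":0},{"fingers":0.35,"tx":-1.6,"ty":1.4,"tz":5.4,"roll":0},{"fingers":0.35,"tx":-1.6,"ty":1.8,"tz":6.8,"roll":0},{"fingers":0.35,"tx":-1.6,"ty":2.2,"tz":8.2,"roll":0},{"fingers":0.35,"tx":-1.6,"ty":2.5,"tz":9.5,"roll":0},{"fingers":0.35,"tx":-1.6,"ty":2.6,"tz":10.1,"roll":0}]' 20
python3 - <<'E'
from h import *
p,d=snap("top","t9"); s,_=snap("side","s9")
a=cv2.resize(p[130:250,150:290],None,fx=3.4,fy=3.4)[:400]; b=cv2.resize(s[120:240,210:350],None,fx=3.4,fy=3.4)
im=np.hstack([a[:,:395],b[:400,:395]]); cv2.imwrite("pics/f.png",im[:,:,::-1])
K,dc,T=cam("top"); v,u=np.mgrid[0:400,0:640]; n=cv2.undistortPoints(np.c_[u.ravel(),v.ravel()].astype(float).reshape(-1,1,2),K,dc).reshape(400,640,2)
P=np.dstack([n*d[...,None],d])@T[:3,:3].T+T[:3,3]
for k,x,y,e in(("brown bar",.489,.1445,.039),("bristle",.581,.1625,.033),("red bar",.4665,.258,.039),("felt",.559,.2765,.033)):
    m=np.hypot(P[...,0]-x,P[...,1]-y)<.013; print(k,m.sum(),"top z",np.percentile(P[m][:,2],[10,50,90]).round(4),"expected",e)
E
```

```text
time: 33.55
tool_pos: [0.4176, -0.1196, 0.2475]
tool_rot: [1.526, 1.569, -0.642]
contact_force: [-0.2, -0.5, -0.6]
opening: 0.0619
brown bar 86 top z [0.0359 0.0377 0.04  ] expected 0.039
bristle 79 top z [0.0291 0.0315 0.0342] expected 0.033
red bar 84 top z [0.0357 0.0377 0.0395] expected 0.039
felt 80 top z [0.0296 0.0313 0.0339] expected 0.033
```

View pics/f.png

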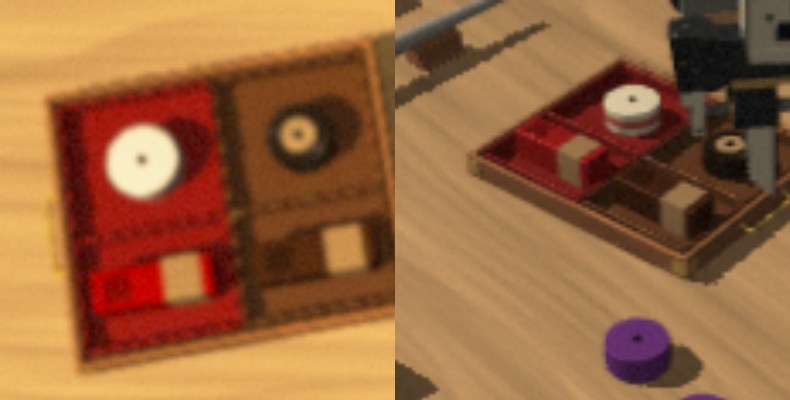

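The left half (top view) shows the felt wheel at (142,160), red bar (150,280), bristle wheel (298,135) and brown bar (315,252), each flat and clear of the walls. The right half (side view) agrees.

```bash
python3 -c "
from cell import *
print(hand_in())"
```

```text
the job is handed in; nothing more can be done
None
```

The tray is packed and the job handed in at about 34 s of the 102 s allowed. The brown bar and bristle wheel are in the brown liner. The red bar and felt wheel are in the red liner. Each bar is in the small compartment on the robot's side and each wheel in the large one. I lowered every piece until the wrist force showed contact (about 2 to 10 N) before letting go, so nothing was dropped.

- **Final views:** the top and side pictures show all four pieces flat and clear of the walls. Their tops measured about 1.5 mm below the expected 39 mm for bars and 33 mm for wheels. The bars read the same offset while still on the bench, so I take it as camera error.
- **Small disagreements:** two estimates of the tray's position differed by about 4 mm, so I aimed between them. Both wheel grips showed a 5 to 6 N upward force I could not explain. Both wheels still lifted and set down normally.
- **Not re-measured:** I never went near the green bar or grey grinding wheel to pick them up, but I did not measure them again at the end. Both were last seen whole in a mid-job picture, lying as before.

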